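# Lay out the tea things on the desk

### The job

Lay out the tea things, in this order: stand the big cup in the middle of the round coaster, put the infuser basket down into it until its flange rests on the rim, and put the big lid on the infuser; then stand the small cup in the middle of the square coaster and put the small lid on it. Let go of each thing before taking the next, and leave the plant and the chess king where they stand.

Things in the scene. Friction and masses are not known exactly. Their poses are not given: they have to be found in the camera images.
- round_coaster: flat round cork coaster, 90 mm across, 6 mm thick, fixed to the desk. Origin: centre of its underside, on the desk; z up.
- square_coaster: flat square cork coaster, 90 by 90 mm, 6 mm thick, fixed to the desk at any yaw. Origin: centre of its underside, on the desk; z up, x and y along its sides.
- big_cup: the larger of two blue stoneware cups without handles: round, straight-sided, open at the top, outside 64 mm across, 72 mm high, wall 4 mm (mouth 56 mm across), inner floor 5 mm up; about 0.2 kg. Stands upright on the desk. Origin: centre of its underside; z is its axis, up.
- small_cup: the smaller blue stoneware cup, same shape without handle: outside 44 mm across, 50 mm high, wall 3.5 mm (mouth 37 mm across), inner floor 5 mm up; about 0.1 kg. Stands upright on the desk. Origin: centre of its underside; z is its axis, up.
- infuser: steel tea basket standing on the desk, 72 mm high, 0.09 kg. Tapered basket, 40 mm across at the foot, 52 at 50 mm height; flange 62 across at 50-54 mm; upright open collar, outside 50, inside 43 across, at 54-72 mm (grip it here). Seated in the big cup, flange on rim, its underside is 22 mm above the cup's. Origin: centre of underside; z its axis, up.
- big_lid: the larger of two round wooden lids, lying plug down, 0.05 kg: plug 37 mm across (bevelled to 30 at the bottom), 8 mm high; disc 56 mm across, 6 mm thick; round knob 18 mm across, 24 mm high (38 mm in all). Plug goes into the infuser's collar, disc rests on the collar's top edge. Origin: centre of the plug's underside; z its axis, up.
- small_lid: the smaller round wooden lid, lying plug down, 0.03 kg: plug 32 mm across (bevelled to 25 at the bottom), 8 mm high; disc 42 mm across, 6 mm thick; round knob 18 mm across, 24 mm high (38 mm in all). Plug goes into the small cup's mouth, disc rests on its rim. Origin: centre of the plug's underside; z its axis, up.
- king: bystander: dark wooden chess king, 79 mm high, 28 mm across the foot, loose on a chessboard (270 mm square, 12 mm thick) at the far side of the desk. Origin: centre of its underside, on the board; z up.
- plant: bystander: leafy green house plant in a white pot, loose, pot 104 mm across and 85 mm high, leaves spreading to about 90 mm from its axis and up to 210 mm high, at the right of the work (-y). Origin: centre of the pot's underside; z up.
Things that resemble listed ones, but are neither listed nor needed, are in the scene too. What is shaped like the big_cup but yellow is not meant.

How it is judged:
By the outcome, as a careful person would: the job done as asked, in the order asked, and still so for the second after the job is handed in, with the robot touching nothing.
It also fails if it takes over 120 s, if anything falls off the work surface, if the arm or the gripper's body presses on something with over 40 N, if the wrist force passes 120 N, or if a joint passes its speed limit or range.

### The arm

A 7-joint arm with a two-finger parallel gripper is mounted at the origin on the work surface. World frame = base frame: x ahead of the robot, y to its left, z up, the work surface at z = 0. Lengths are in m, angles in rad, forces in N, time in s.
With the tool pointing down it reaches from about 0.4 to 0.85 m from the base axis. Payload 10.4 kg.
Tool frame: the origin (TCP) lies at the very end of the fingers, on their centre line; the grasp point (between the pads) lies 19 mm behind it; z points along the fingers, y is the line along which they close (so a half turn about z gives the same grasp; the last joint's range is limited). The gripper opens to 85 mm and grips with 20 to 120 N. Pads are 22 mm wide; open, the fingers measure 114 mm over their backs; the gripper's body (76 mm by 85 mm) begins 54 mm behind the grasp point. The pads swing forward as they close: fully open they stand 13 mm farther back than shut.
Start: joints at [1.147, 0.332, -0.065, 1.46, 0.022, 1.35, -0.088], TCP at [0.244, -0.575, 0.231] pointing down, gripper open.
Joint ranges: [-2.6, 2.6], [-0.5, 2.12], [-1.47, 1.34], [0.16, 2.42], [-1.27, 4.41], [0.06, 2.06], [-2.6, 2.6]. Speed limits (rad/s): [2.22, 2.22, 2.79, 2.79, 3.14, 3.14, 3.14].

### API

Orientations are given as a unit quaternion [w, x, y, z].
In Python, from rig import manip, cams, spotter gives the robot as it stands.
- The arm moves only by the tool carry_out, never from a script. Its argument "steps" is a list of rows, each a list of 3 entries, a list of its own where there are three numbers: the shift along the world's x, y, z in cm, then the turn about the world's z in degrees, then the opening, from 0 (shut) to 1 (fully open). In form: [[[tx, ty, tz], roll, gripper], ...]. A call has 1 to 5 rows; each row is the pose to reach, as a shift and turn from the pose commanded when the call began; what a row does not reach only later rows make up. A row lasts 1/8 s, in which the tool goes at most 62.5 mm and 10.7 degrees, less where a joint would pass 70% of its speed; a pose out of reach is approached as far as the arm can. A call with a gripper value outside its range is refused whole. The fingers move at their own pace and stop on an object; the grip force is fixed at half the most. Time passes only in rows, so rows that repeat a pose let the fingers close. It gives the time, the measured TCP pose, the force, the opening and the grip force at its end, in the units of the state.
- manip.state(): the state, without advancing time (a new reading comes with each control period).
- cams.capture(name): name is "scene" or "top" or "wrist"; returns the picture (400x640x3 uint8, blue, green, red); there is no depth.
- cams.camera_params(name): a dict with "fx", "fy", "cx", "cy" (pixels), "world_to_cam" (4x4, takes a point from world to camera coordinates); the wrist camera has in their place "mount" (4x4, takes a point from camera to tool coordinates, whose origin is the TCP and whose axes are the flange's). Camera axes: x right, y up, looking along -z (the intrinsics and any distortion apply to the point x, -y, -z); pixel columns grow to the right and rows downward; lengths in m; the calibration is good to about 2 mm. A picture is of the moment at which its call begins: read the wrist's pose just before it. camera_params takes no time and is no camera call.
- manip.hand_in(): hands the job in; it is judged then, once.
Trained networks look in the newest picture that a camera, given by its name, has taken for a name from the list of things; names that differ only in an ending like _2 or _b are one class to them, and where a whole thing is asked for, a point or a joint stands for the part that bears it (a point fixed in the world has none). Each returns a list of dicts, best first, with "confidence" (0 to 1); they miss things now and then, are a little off and sometimes report something else, mostly with a low value. They report only what shows in the picture. A call takes as long as a camera call. They do not tell look-alikes from the thing itself.
- spotter.recognise(camera, name): "centre" ([column, row] in pixels, amid what is visible of it).
The state is a dict: "time_s": time; "joints": joint angles; "joint_vel": joint speeds; "joint_efforts": joint torques, N m; "eef_pos": TCP position; "tool_rot": TCP orientation; "ft_force": force on the tool from outside, world axes, zero at the start; "torque": the same for the moment, N m; "finger_gap": opening from 0.0 (shut) to 1.0 (fully open); "grip_force": force on a finger pad.
Only numpy, scipy, OpenCV 4.12 (cv2) and the standard library are available. Lean on these libraries where they do the work, as an engineer would, in place of code of your own. Each camera call takes 0.05 s, during which the arm holds its last target. There are 200 camera calls.

## Working session

There is one attempt and no reset: what is moved stays moved. The work goes in short steps, Python scripts to look and compute and a tool call to move; the robot and the scene stay as the last step left them, time stands still between calls to the robot, and variables do not carry over. Pictures are saved under pics/ and viewed, at most 14 in all, crops included, and the job is handed in when it is done.

Besides the shell and the picture viewer there is one more tool, called after "Call:" in YAML: its name, and indented under it one key for each argument. carry_out: Moves the arm, as the interface text tells. Its arguments: {"type":"object","properties":{"steps":{"type":"array"}},"required":["steps"]}

```bash
ls; mkdir -p pics; cat > h.py <<'E'
import numpy as np, cv2
from rig import manip, cams, spotter
def ray(name,uv,P=None):
    p=P or cams.camera_params(name)
    d=np.array([(uv[0]-p['cx'])/p['fx'],-(uv[1]-p['cy'])/p['fy'],-1.])
    if 'world_to_cam' in p:
        T=np.linalg.inv(np.array(p['world_to_cam']))
    return T[:3,3],T[:3,:3]@d
def at(name,uv,z):
    o,d=ray(name,uv); return o+d*(z-o[2])/d[2]
def proj(name,X):
    p=cams.camera_params(name); c=(np.array(p['world_to_cam'])@np.append(X,1))[:3]
    return np.array([p['cx']+p['fx']*c[0]/-c[2], p['cy']-p['fy']*c[1]/-c[2]])
E
python3 - <<'E'
from h import *
s=manip.state(); print({k:np.round(v,3).tolist() for k,v in s.items()})
for n in ['top','scene']:
    cv2.imwrite(f'pics/{n}0.png',cams.capture(n)); p=cams.camera_params(n); print({k:np.round(v,3).tolist() if not isinstance(v,str) else v for k,v in p.items()})
    for t in 'round_coaster square_coaster big_cup small_cup infuser big_lid small_lid king plant'.split():
        print(n,t,[(np.round(r['centre']).tolist(),round(r['confidence'],2),at(n,r['centre'],.0).round(3).tolist()) for r in spotter.recognise(n,t)])
p=cams.camera_params('wrist');print(p)
E
```

```text
pics
{'time_s': 0.0, 'joints': [1.147, 0.333, -0.065, 1.461, 0.022, 1.35, -0.088], 'joint_vel': [0.001, -0.001, -0.001, 0.0, 0.001, 0.0, -0.001], 'joint_efforts': [-0.0, -62.546, 0.049, -39.161, 0.016, 0.01, -0.0], 'eef_pos': [0.244, -0.575, 0.23], 'tool_rot': [-0.001, 0.98, 0.199, -0.0], 'ft_force': [1.18, 0.549, 0.145], 'torque': [-0.107, 0.001, -0.059], 'grip_force': 0.0, 'finger_gap': 0.999}
{'fx': 367.302, 'fy': 367.302, 'cx': 308.742, 'cy': 192.852, 'world_to_cam': [[0.028, -1.0, 0.011, -0.092], [0.988, 0.029, 0.152, -0.558], [-0.152, 0.006, 0.988, -1.018], [0.0, 0.0, 0.0, 1.0]]}
top round_coaster [([194.0, 219.0], 0.94, [0.48, 0.263, 0.0])]
top square_coaster [([278.0, 172.0], 0.88, [0.628, 0.019, 0.0])]
top big_cup [([232.0, 268.0], 0.97, [0.339, 0.141, 0.0]), ([251.0, 224.0], 0.94, [0.469, 0.093, 0.0]), ([264.0, 117.0], 0.5, [0.802, 0.069, 0.0]), ([197.0, 218.0], 0.28, [0.482, 0.254, 0.0]), ([448.0, 175.0], 0.15, [0.634, -0.499, 0.0])]
top small_cup [([318.0, 225.0], 0.44, [0.471, -0.106, 0.0])]
top infuser [([384.0, 219.0], 0.57, [0.495, -0.302, 0.0])]
top big_lid [([344.0,
[... 938 characters left out ...]
8, [0.615, -0.187, 0.0])]
scene small_lid [([426.0, 225.0], 0.5, [0.582, 0.186, 0.0])]
scene king [([359.0, 287.0], 0.48, [0.765, 0.056, 0.0])]
scene plant [([160.0, 162.0], 0.57, [0.532, -0.5, 0.0]), ([425.0, 229.0], 0.32, [0.592, 0.184, 0.0])]
{'fx': 287.64875945895926, 'fy': 287.64875945895926, 'cx': 323.53800685111634, 'cy': 201.8388390984412, 'mount': array([[-5.74303832e-04,  9.48849345e-01,  3.15728667e-01,
         8.20086904e-02],
       [ 9.99999511e-01,  2.90570698e-04,  9.45735267e-04,
        -9.94824395e-04],
       [ 8.05618790e-04,  3.15729055e-01, -9.48849047e-01,
        -1.42171028e-01],
       [ 0.00000000e+00,  0.00000000e+00,  0.00000000e+00,
         1.00000000e+00]])}
```

View pics/top0.png

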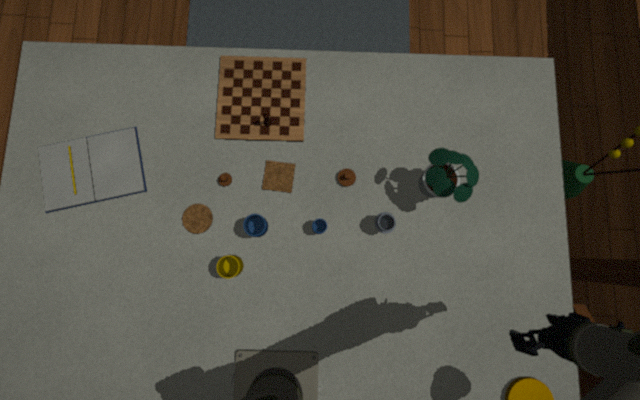

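View pics/scene0.png

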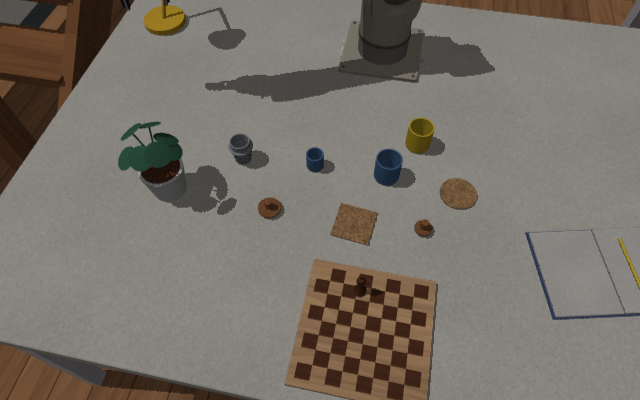

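The blue cups are at about (256,224) for the big one and (319,226) for the small one. The yellow decoy is at (230,266) and the infuser at (385,222). The big lid is at (345,177), the small lid at (224,180), the round coaster at (197,219) and the square one at (279,176). Next I move the wrist camera over the work to measure more accurately.

Call:
carry_out:
  steps:
    - [[2,6,3],-8,1]
    - [[4,12,7],-16,1]
    - [[6,18,7],-23,1]
    - [[8,24,7],-23,1]
    - [[10,30,7],-23,1]

```text
time_s: 1.62
eef_pos: [0.3381, -0.2921, 0.3017]
tool_rot: [0.001, 1.0, -0.0, 0.0]
ft_force: [1.0, 0.2, 0.4]
finger_gap: 1.002
grip_force: 0.0
```

Call:
carry_out:
  steps:
    - [[2,5,0],0,1]
    - [[4,11,0],0,1]
    - [[6,17,0],0,1]
    - [[8,23,0],0,1]
    - [[10,27.5,0],0,1]

```text
time_s: 2.25
eef_pos: [0.4379, -0.0166, 0.3017]
tool_rot: [0.0, 1.0, 0.0, 0.001]
ft_force: [0.2, -1.9, 0.2]
finger_gap: 0.999
grip_force: 0.0
```

Call:
carry_out:
  steps:
    - [[0,0,0],0,1]
    - [[0,0,0],0,1]

```text
time_s: 2.5
eef_pos: [0.4375, -0.0197, 0.3012]
tool_rot: [0.0, 1.0, -0.0, -0.0]
ft_force: [0.5, -0.2, -0.4]
finger_gap: 1.002
grip_force: 0.0
```

```bash
cat >> h.py <<'E'
from scipy.spatial.transform import Rotation as R
def wcap():
    """capture wrist; returns image and a params dict with world_to_cam"""
    s=manip.state(); im=cams.capture('wrist'); p=dict(cams.camera_params('wrist'))
    q=s['tool_rot']; T=np.eye(4); T[:3,:3]=R.from_quat([q[1],q[2],q[3],q[0]]).as_matrix(); T[:3,3]=s['eef_pos']
    p['world_to_cam']=np.linalg.inv(T@np.array(p['mount'])); return im,p
def atp(p,uv,z):
    o,d=ray('',uv,p); return o+d*(z-o[2])/d[2]
E
python3 - <<'E'
from h import *
im,p=wcap(); cv2.imwrite('pics/w1.png',im)
for t,z in dict(round_coaster=.006,square_coaster=.006,big_cup=.05,small_cup=.035,infuser=.06,big_lid=.02,small_lid=.02).items():
    print(t,[(np.round(r['centre']).tolist(),round(r['confidence'],2),atp(p,r['centre'],z).round(3).tolist()) for r in spotter.recognise('wrist',t)])
E
```

```text
round_coaster [([142.0, 134.0], 0.94, [0.481, 0.252, 0.006]), ([531.0, 135.0], 0.52, [0.477, -0.326, 0.006])]
square_coaster [([296.0, 31.0], 0.55, [0.615, 0.018, 0.006])]
big_cup [([255.0, 146.0], 0.96, [0.468, 0.074, 0.05]), ([220.0, 227.0], 0.88, [0.349, 0.136, 0.05])]
small_cup [([385.0, 142.0], 0.79, [0.47, -0.105, 0.035])]
infuser [([530.0, 136.0], 0.75, [0.482, -0.288, 0.06])]
big_lid [([453.0, 29.0], 0.85, [0.613, -0.185, 0.02]), ([627.0, 46.0], 0.46, [0.593, -0.417, 0.02])]
small_lid [([176.0, 41.0], 0.89, [0.6, 0.175, 0.02])]
```

View pics/w1.png

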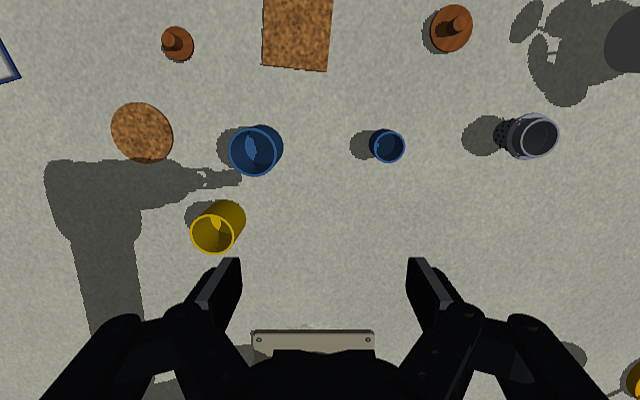

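The wrist view shows:
- the big blue cup at (255,150), the yellow decoy at (217,227) and the small cup at (387,145)
- the infuser at (532,136)
- the big lid at (452,28) and the small lid at (177,43)
- the round coaster at (142,132) and the square one at (297,33)

Big-cup candidates are (255,150) blue and (217,227) yellow, and the blue one fits. I'll confirm that with a crop and fit positions by silhouette.

```bash
cat >> h.py <<'E'
SH=dict(big_cup=[[(32,0),(32,72)]],yellow=[[(32,0),(32,72)]],small_cup=[[(22,0),(22,50)]],infuser=[[(20,0),(26,50),(31,50),(31,54)],[(25,54),(25,72)]],
 big_lid=[[(18.5,4),(18.5,8),(28,8),(28,14)],[(5,14),(9,18),(9,34),(5,38)]],small_lid=[[(16,4),(21,8),(21,14)],[(5,14),(9,18),(9,34),(5,38)]],round_coaster=[[(45,0),(45,6)]])
A=np.linspace(0,2*np.pi,60)
def projp(p,X):
    c=np.c_[X,np.ones(len(X))]@np.array(p['world_to_cam']).T
    return np.c_[p['cx']-p['fx']*c[:,0]/c[:,2], p['cy']+p['fy']*c[:,1]/c[:,2]]
def render(p,name,xy,z0,S=8):
    m=np.zeros((400*S//2,640*S//2),np.uint8)
    for part in SH[name]:
        X=np.vstack([np.c_[xy[0]+r/1e3*np.cos(A),xy[1]+r/1e3*np.sin(A),np.full(60,z0+z/1e3)] for r,z in part])
        uv=(projp(p,X)+.5)*S/2
        cv2.fillConvexPoly(m,cv2.convexHull(uv.astype(np.float32)).round().astype(np.int32),255)
    return cv2.resize(m,(640,400),interpolation=cv2.INTER_AREA)/255.
def colour(im,name):
    h,s,v=cv2.split(cv2.cvtColor(im,cv2.COLOR_BGR2HSV))
    if name=='yellow': m=(h>20)&(h<35)&(s>150)
    elif 'cup' in name: m=(h>95)&(h<130)&(s>90)
    elif name=='infuser': m=(h>100)&(s>25)&(v>0)
    else: m=(h<25)&(s>80)
    return m
def fit(im,p,name,xy,z0=0.,pad=12,mask=None):
    m=(colour(im,name) if mask is None else mask).astype(np.uint8); xy=np.array(xy[:2],float)
    w=cv2.dilate((render(p,name,xy,z0)>0).astype(np.uint8),np.ones((2*pad+1,)*2)); m=cv2.morphologyEx(m*w,cv2.MORPH_CLOSE,np.ones((5,5)))
    n,l,st,_=cv2.connectedComponentsWithStats(m); m=(l==1+np.argmax(st[1:,4]))
    c=lambda a:(lambda M:np.array([M['m10'],M['m01']])/M['m00'])(cv2.moments(a.astype(np.float32)))
    t=c(m)
    for _ in range(6):
        f=c(render(p,name,xy,z0)); J=np.c_[[ (c(render(p,name,xy+d,z0))-f)/.004 for d in (np.array([.004,0]),np.array([0,.004]))]].T
        xy=xy+np.linalg.solve(J,t-f)
    r=render(p,name,xy,z0)>.5
    return xy.round(4),round((r&m).sum()/(r|m).sum(),3)
E
python3 - <<'E'
from h import *
im=cv2.imread('pics/w1.png')
import rig
s=manip.state()
p=dict(cams.camera_params('wrist'));q=s['tool_rot'];T=np.eye(4);T[:3,:3]=R.from_quat([q[1],q[2],q[3],q[0]]).as_matrix();T[:3,3]=s['eef_pos'];p['world_to_cam']=np.linalg.inv(T@p['mount'])
G=dict(big_cup=(.468,.08),small_cup=(.47,-.105),infuser=(.482,-.288),big_lid=(.613,-.185),small_lid=(.6,.175),round_coaster=(.478,.255))
for n,f in [('wrist','w1'),('top','top0'),('scene','scene0')]:
    I=cv2.imread(f'pics/{f}.png'); P=p if n=='wrist' else cams.camera_params(n)
    for k,g in G.items():
        try: print(n,k,*fit(I,P,k,g))
        except Exception as e: print(n,k,e)
for u,v in [(532,136),(532,152),(505,135),(480,135),(545,120)]: print(im[v,u],cv2.cvtColor(im,cv2.COLOR_BGR2HSV)[v,u])
cv2.imwrite('pics/c1.png',cv2.resize(im[0:260,130:490],None,fx=2.2,fy=2.2,interpolation=cv2.INTER_CUBIC))
E
```

```text
wrist big_cup [0.4624 0.0751] 0.94
wrist small_cup [ 0.466  -0.1068] 0.907
wrist infuser [ 0.4801 -0.2914] 0.902
wrist big_lid [ 0.6158 -0.1856] 0.929
wrist small_lid [0.5991 0.1776] 0.922
wrist round_coaster [0.4809 0.2538] 0.965
top big_cup [0.4637 0.0753] 0.853
top small_cup [ 0.4675 -0.1071] 0.78
top infuser [ 0.4812 -0.2919] 0.692
top big_lid [ 0.6174 -0.1864] 0.885
top small_lid [0.6002 0.1769] 0.856
top round_coaster [0.482 0.253] 0.932
scene big_cup [0.4579 0.074 ] 0.883
scene small_cup [ 0.4626 -0.1084] 0.83
scene infuser [ 0.479  -0.2909] 0.32
scene big_lid [ 0.6139 -0.1867] 0.896
scene small_lid [0.5965 0.1769] 0.874
scene round_coaster [0.4777 0.2533] 0.93
[35 32 30] [108  36  35]
[48 44 42] [110  32  48]
[33 31 29] [105  31  33]
[69 75 75] [30 20 75]
[112 105  99] [106  30 112]
```

View pics/c1.png

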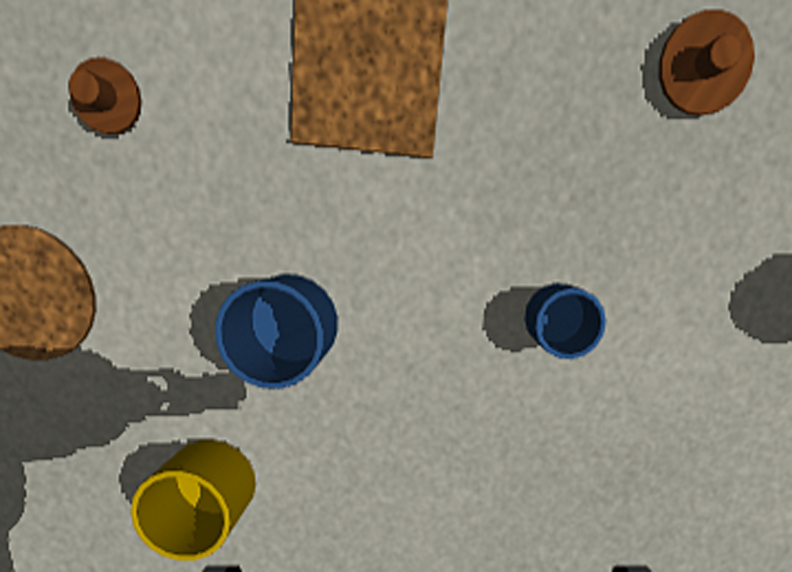

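The crop confirms the big cup: blue, at crop (270,330). The yellow cup at crop (185,510) is the decoy. The small lid is at crop (105,95) and the big lid at (710,60).

Call:
carry_out:
  steps:
    - [[1.5,4,-3],0,1]
    - [[2.55,9.5,-5],0,1]
    - [[2.55,9.5,-10],0,1]
    - [[2.55,9.5,-15],0,1]
    - [[2.55,9.5,-15],0,1]

```text
time_s: 3.52
eef_pos: [0.4609, 0.0755, 0.1487]
tool_rot: [-0.0, 1.0, -0.0, -0.003]
ft_force: [-0.3, -0.1, 1.2]
finger_gap: 1.002
grip_force: 0.0
```

```bash
python3 - <<'E'
from h import *
im,p=wcap(); cv2.imwrite('pics/w2.png',im); s=manip.state(); print(s['eef_pos'])
print(fit(im,p,'big_cup',(.463,.075)))
E
```

```text
[0.46261776 0.07583236 0.15120522]
(array([0.4624, 0.0745]), np.float64(0.948))
```

Call:
carry_out:
  steps:
    - [[0,-0.1,-5],0,1]
    - [[0,-0.1,-9],0,1]
    - [[0,-0.1,-12],0,1]
    - [[0,-0.1,-13.1],0,1]
    - [[0,-0.1,-13.1],0,1]

```text
time_s: 4.2
eef_pos: [0.4643, 0.0749, 0.0215]
tool_rot: [0.0, 1.0, -0.001, 0.001]
ft_force: [0.7, 0.3, 0.6]
finger_gap: 1.005
grip_force: 0.0
```

Call:
carry_out:
  steps:
    - [[0,0,0],0,0.5]
    - [[0,0,0],0,0.4]
    - [[0,0,0],0,0.4]
    - [[0,0,0],0,0.4]
    - [[0,0,0],0,0.4]

```text
time_s: 4.82
eef_pos: [0.4645, 0.0747, 0.0222]
tool_rot: [0.0, 1.0, -0.001, 0.001]
ft_force: [-3.4, -2.4, 14.2]
finger_gap: 0.745
grip_force: 62.6
```

Call:
carry_out:
  steps:
    - [[0,0,3],0,0.4]
    - [[0.3,3,5],0,0.4]
    - [[0.8,8,5],0,0.4]
    - [[1.4,13,5],0,0.4]
    - [[1.85,17.9,5],0,0.4]

```text
time_s: 5.45
eef_pos: [0.4823, 0.2553, 0.0713]
tool_rot: [0.0, 1.0, -0.001, 0.001]
ft_force: [1.2, 0.3, -2.3]
finger_gap: 0.742
grip_force: 66.6
```

Call:
carry_out:
  steps:
    - [[0,0,0],0,0.4]
    - [[0,0,0],0,0.4]
    - [[0,0,-2],0,0.4]
    - [[0,0,-3.5],0,0.4]
    - [[0,0,-3.5],0,0.4]

```text
time_s: 6.08
eef_pos: [0.4806, 0.2527, 0.0333]
tool_rot: [0.001, 1.0, -0.001, -0.001]
ft_force: [0.5, 0.1, -1.8]
finger_gap: 0.737
grip_force: 66.8
```

```bash
python3 - <<'E'
from h import *
im,p=wcap(); cv2.imwrite('pics/w3.png',im); s=manip.state(); print(s['eef_pos'],s['grip_force'],s['ft_force'])
for n in ['top','scene']:
    I=cams.capture(n); P=cams.camera_params(n)
    for k in ['big_cup','round_coaster']:
        try: print(n,k,fit(I,P,k,(.481,.254),.016 if 'cup' in k else 0))
        except Exception as e: print(e)
E
```

```text
[0.4811601  0.25329683 0.03430305] 66.80100560188293 [-0.01462128 -0.15255874 -1.36955262]
top big_cup (array([0.4783, 0.2411]), np.float64(0.361))
top round_coaster (array([0.4619, 0.2283]), np.float64(0.158))
scene big_cup (array([0.459 , 0.2633]), np.float64(0.587))
scene round_coaster (array([0.4952, 0.2485]), np.float64(0.346))
```

View pics/w3.png

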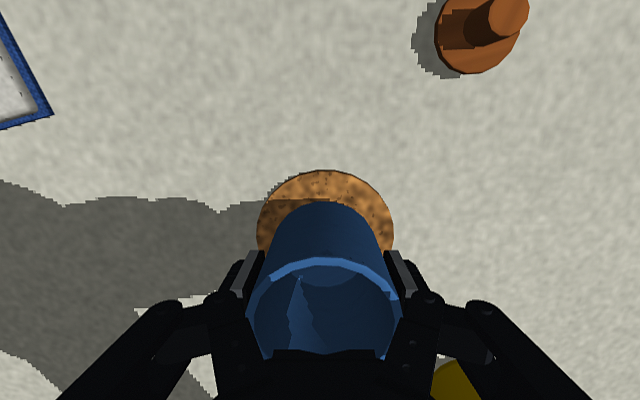

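The held cup, with its rim at about (322,305), sits centred over the coaster at about (325,225). I lower it and release.

Call:
carry_out:
  steps:
    - [[0,0,-0.4],0,0.4]
    - [[0,0,-0.65],0,0.4]
    - [[0,0,-0.65],0,0.4]
    - [[0,0,-0.65],0,0.4]

```text
time_s: 6.72
eef_pos: [0.4816, 0.2539, 0.0287]
tool_rot: [0.0, 1.0, -0.0, -0.0]
ft_force: [-0.4, 0.1, -1.7]
finger_gap: 0.744
grip_force: 66.9
```

Call:
carry_out:
  steps:
    - [[0,0,0],0,1]
    - [[0,0,0],0,1]
    - [[0,0,0],0,1]
    - [[0,0,0],0,1]

```text
time_s: 7.22
eef_pos: [0.4817, 0.2539, 0.0288]
tool_rot: [0.0, 1.0, -0.0, 0.0]
ft_force: [0.9, 0.7, 1.0]
finger_gap: 0.997
grip_force: 0.0
```

Call:
carry_out:
  steps:
    - [[0,0,4],0,1]
    - [[0,0,9],0,1]
    - [[0,0,15],0,1]
    - [[0,0,15],0,1]
    - [[0,0,15],0,1]

```text
time_s: 7.85
eef_pos: [0.4816, 0.2536, 0.1784]
tool_rot: [0.0, 1.0, -0.0, 0.0]
ft_force: [0.2, -0.6, -0.8]
finger_gap: 1.001
grip_force: 0.0
```

```bash
python3 - <<'E'
from h import *
im,p=wcap(); cv2.imwrite('pics/w4.png',im); s=manip.state(); print(s['eef_pos'],s['ft_force'])
m=colour(im,'big_cup')|colour(im,'round_coaster')
print(fit(im,p,'big_cup',(.481,.254),.006))
SH['combo']=SH['round_coaster']+[[(32,6),(32,78)]]
print(fit(im,p,'combo',(.481,.254),0,mask=m))
# coaster outline: fit circle to outer edge points
h=colour(im,'round_coaster').astype(np.uint8); c,_=cv2.findContours(h,0,1); c=max(c,key=cv2.contourArea)[:,0]
X=np.array([atp(p,u+.0,.006)[:2] for u in c.astype(float)])
from scipy.optimize import least_squares
r=least_squares(lambda a:np.hypot(*(X-a).T)-.045,[.481,.254],loss='soft_l1',f_scale=.001); print(r.x, np.median(abs(r.fun)))
E
```

```text
[0.48122367 0.25338846 0.17765769] [-0.66598758 -0.29855679 -0.67906138]
(array([0.4793, 0.2552]), np.float64(0.943))
(array([0.4803, 0.2542]), np.float64(0.97))
[0.613237   0.02036142] 0.004672221488038718
```

View pics/w4.png

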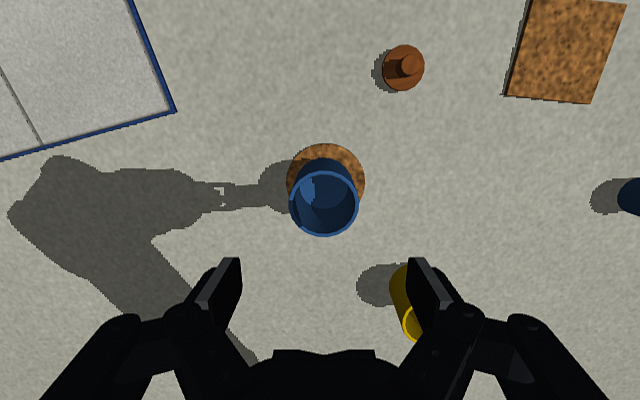

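The cup stands on the coaster: rim at about (324,203), coaster at about (326,183). I'll check the centring more closely using the coaster's outline.

```bash
python3 - <<'E'
from h import *
from scipy.optimize import least_squares
im,p=wcap()
def circ(mask,z,r,sel,x0):
    c,_=cv2.findContours(mask.astype(np.uint8),0,1)
    u=np.vstack([k[:,0] for k in c]).astype(float); X=np.array([atp(p,a,z)[:2] for a in u])
    d=np.hypot(*(X-x0).T); X=X[(d>r-.006)&(d<r+.006)&sel(X-x0)]
    f=least_squares(lambda a:np.hypot(*(X-a[:2]).T)-a[2],[*x0,r],loss='soft_l1',f_scale=.0005); return f.x.round(4),len(X),np.median(abs(f.fun)).round(4)
print('coaster',circ(colour(im,'round_coaster'),.006,.045,lambda d:d[:,0]>-.01,np.array([.481,.2535])))
print('rim',circ(colour(im,'big_cup'),.078,.032,lambda d:d[:,0]<.012,np.array([.480,.2545])))
h,s,v=cv2.split(cv2.cvtColor(im,cv2.COLOR_BGR2HSV)); 
E
```

```text
coaster (array([0.4811, 0.2533, 0.0439]), 134, np.float64(0.0002))
rim (array([0.4799, 0.2552, 0.031 ]), 119, np.float64(0.0002))
```

Call:
carry_out:
  steps:
    - [[0,-6,0],0,1]
    - [[0,-12,0],0,1]
    - [[0,-18,0],0,1]
    - [[0,-24,0],0,1]
    - [[0,-30,0],0,1]

```text
time_s: 8.57
eef_pos: [0.4807, -0.0481, 0.1777]
tool_rot: [-0.0, 1.0, -0.0, -0.001]
ft_force: [0.7, 0.5, -0.7]
finger_gap: 1.0
grip_force: 0.0
```

Call:
carry_out:
  steps:
    - [[0,-6,0],0,1]
    - [[0,-12,0],0,1]
    - [[0,-18,0],0,1]
    - [[0,-24.5,0],0,1]
    - [[0,-24.5,0],0,1]

```text
time_s: 9.2
eef_pos: [0.4793, -0.2962, 0.1765]
tool_rot: [-0.0, 1.0, -0.004, -0.002]
ft_force: [0.5, 0.3, 0.0]
finger_gap: 1.0
grip_force: 0.0
```

Call:
carry_out:
  steps:
    - [[0,0,0],0,1]
    - [[0,0,0],0,1]

```text
time_s: 9.45
eef_pos: [0.4819, -0.2894, 0.1783]
tool_rot: [-0.0, 1.0, 0.001, -0.0]
ft_force: [-0.1, -0.0, 0.2]
finger_gap: 1.002
grip_force: 0.0
```

```bash
python3 - <<'E'
from h import *
im,p=wcap(); cv2.imwrite('pics/w5.png',im); s=manip.state(); print(s['eef_pos'],s['ft_force'])
print(fit(im,p,'infuser',(.4803,-.2914),0))
E
```

```text
[ 0.48198363 -0.28951821  0.17848291] [ 0.30788449  0.31928858 -0.34696241]
(array([ 0.4806, -0.2921]), np.float64(0.924))
```

View pics/w5.png

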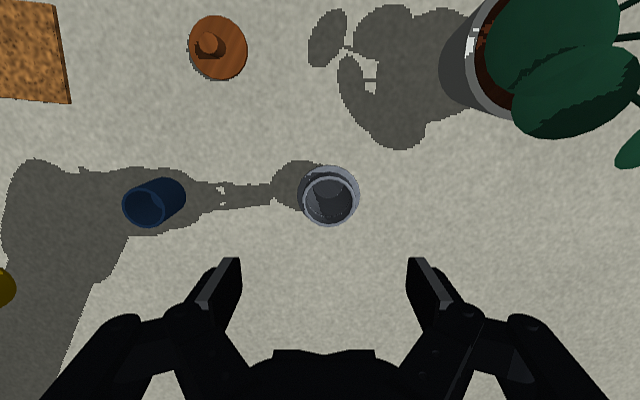

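The infuser is seen upright, collar at about (328,200), with the plant well clear at top right. I descend to its collar.

Call:
carry_out:
  steps:
    - [[-0.1,-0.25,-5],0,1]
    - [[-0.1,-0.25,-10],0,1]
    - [[-0.1,-0.25,-12.3],0,1]
    - [[-0.1,-0.25,-12.3],0,1]

```text
time_s: 10.0
eef_pos: [0.4798, -0.292, 0.0543]
tool_rot: [-0.001, 1.0, 0.0, -0.001]
ft_force: [0.2, -0.2, -0.1]
finger_gap: 1.006
grip_force: 0.0
```

Call:
carry_out:
  steps:
    - [[0,0,0],0,0.5]
    - [[0,0,0],0,0.4]
    - [[0,0,0],0,0.4]
    - [[0,0,0],0,0.4]
    - [[0,0,0],0,0.4]

```text
time_s: 10.62
eef_pos: [0.4818, -0.2939, 0.058]
tool_rot: [0.001, 1.0, -0.0, 0.001]
ft_force: [-3.1, 2.8, 11.1]
finger_gap: 0.561
grip_force: 60.1
```

```bash
python3 - <<'E'
from h import *
im,p=wcap(); cv2.imwrite('pics/w6.png',im); s=manip.state(); print(s['eef_pos'],s['ft_force'],s['grip_force'],s['finger_gap'])
E
```

```text
[ 0.48175253 -0.29391211  0.05792981] [-3.08707232  1.78493744 10.9512333 ] 60.13567725196481 0.558523477415945
```

View pics/w6.png

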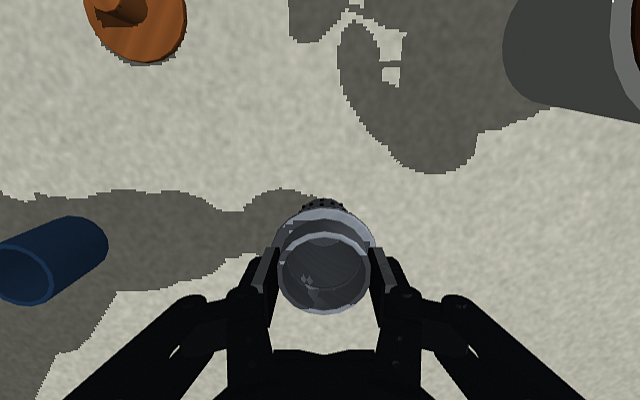

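The collar is held between the pads, centre at about (323,275). I lift and carry it to a point before the big cup.

Call:
carry_out:
  steps:
    - [[0,0,3],0,0.4]
    - [[0,0,7],0,0.4]
    - [[0,0,12],0,0.4]
    - [[0,0,12],0,0.4]

```text
time_s: 11.18
eef_pos: [0.4829, -0.2946, 0.1807]
tool_rot: [0.002, 1.0, -0.0, 0.003]
ft_force: [1.4, 1.2, -0.9]
finger_gap: 0.557
grip_force: 62.3
```

```bash
python3 - <<'E'
from h import *
im,p=wcap(); cv2.imwrite('pics/w7.png',im[130:400,150:500]); s=manip.state(); print(s['eef_pos'],s['ft_force'],s['grip_force'],s['finger_gap'])
for dz in (0,.055,.057): print(dz,fit(im,p,'infuser',s['eef_pos'],s['eef_pos'][2]-.055))
E
```

```text
[ 0.48166869 -0.29413704  0.1780668 ] [ 0.73686256  0.71363322 -0.94857199] 62.22435185685754 0.5630502212864624
0 (array([ 0.4806, -0.2935]), np.float64(0.855))
0.055 (array([ 0.4806, -0.2935]), np.float64(0.855))
0.057 (array([ 0.4806, -0.2935]), np.float64(0.855))
```

View pics/w7.png

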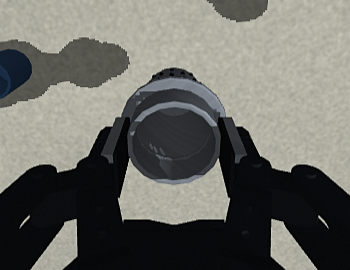

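Call:
carry_out:
  steps:
    - [[0,6,0],0,0.4]
    - [[0,12,0],0,0.4]
    - [[0,18,0],0,0.4]
    - [[0,24,0],0,0.4]
    - [[0,30,0],0,0.4]

```text
time_s: 11.85
eef_pos: [0.4797, 0.0081, 0.1749]
tool_rot: [0.0, 1.0, -0.0, -0.0]
ft_force: [0.8, 0.1, -1.4]
finger_gap: 0.555
grip_force: 62.2
```

Call:
carry_out:
  steps:
    - [[0,6,0],0,0.4]
    - [[0,12,0],0,0.4]
    - [[0,18,0],0,0.4]
    - [[0,22,0],0,0.4]
    - [[-0.1,24.85,0],0,0.4]

```text
time_s: 12.48
eef_pos: [0.4786, 0.2568, 0.1747]
tool_rot: [0.0, 1.0, 0.001, -0.001]
ft_force: [-0.7, -0.8, -1.0]
finger_gap: 0.56
grip_force: 62.3
```

Call:
carry_out:
  steps:
    - [[0,0,0],0,0.4]
    - [[0,0,0],0,0.4]

```text
time_s: 12.72
eef_pos: [0.4795, 0.2539, 0.1749]
tool_rot: [0.001, 1.0, -0.001, -0.001]
ft_force: [0.3, -0.3, -1.2]
finger_gap: 0.557
grip_force: 62.3
```

```bash
python3 - <<'E'
from h import *
im,p=wcap(); cv2.imwrite('pics/w8.png',im[130:400,150:500]); s=manip.state(); print(s['eef_pos'],s['ft_force'],s['grip_force'],s['finger_gap'])
E
```

```text
[0.47975533 0.25355476 0.17512724] [-0.66124846  0.85731696 -0.82904192] 62.28422038257122 0.5595925122555161
```

View pics/w8.png

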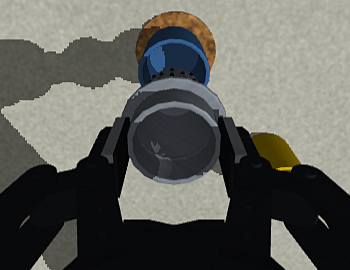

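Looking down, the basket is in line with the cup behind it (crop (173,60)). I lower it in, watching the force.

Call:
carry_out:
  steps:
    - [[0.1,0.1,-3],0,0.4]
    - [[0.1,0.1,-5],0,0.4]
    - [[0.1,0.1,-6.5],0,0.4]
    - [[0.1,0.1,-7.5],0,0.4]
    - [[0.1,0.1,-7.5],0,0.4]

```text
time_s: 13.4
eef_pos: [0.4805, 0.2558, 0.1003]
tool_rot: [0.0, 1.0, -0.0, -0.0]
ft_force: [-0.5, -0.0, -0.8]
finger_gap: 0.56
grip_force: 62.3
```

Call:
carry_out:
  steps:
    - [[0,0,-0.5],0,0.4]
    - [[0,0,-0.9],0,0.4]
    - [[0,0,-1.3],0,0.4]
    - [[0,0,-1.3],0,0.4]

```text
time_s: 13.9
eef_pos: [0.4805, 0.2557, 0.0874]
tool_rot: [0.0, 1.0, -0.0, -0.0]
ft_force: [0.1, -0.9, -1.0]
finger_gap: 0.556
grip_force: 62.3
```

Call:
carry_out:
  steps:
    - [[0,0,-0.15],0,0.4]
    - [[0,0,-0.3],0,0.4]
    - [[0,0,-0.4],0,0.4]
    - [[0,0,-0.4],0,0.4]

```text
time_s: 14.4
eef_pos: [0.4816, 0.2561, 0.086]
tool_rot: [0.0, 1.0, -0.0, 0.001]
ft_force: [-6.2, -5.0, 21.7]
finger_gap: 0.558
grip_force: 64.6
```

Contact at TCP z 0.086 equals the grip height (0.058) plus the seat (0.028), so the flange rests on the rim. I release and look.

Call:
carry_out:
  steps:
    - [[0,0,0.2],0,0.4]
    - [[0,0,0.2],0,1]
    - [[0,0,0.2],0,1]
    - [[0,0,0.2],0,1]
    - [[0,0,0.2],0,1]

```text
time_s: 15.02
eef_pos: [0.4806, 0.2559, 0.0856]
tool_rot: [0.0, 1.0, -0.0, -0.0]
ft_force: [0.8, 0.4, 0.1]
finger_gap: 0.995
grip_force: 0.0
```

Call:
carry_out:
  steps:
    - [[0,0,4],0,1]
    - [[0,0,8],0,1]
    - [[0,0,12],0,1]
    - [[0,0,12],0,1]
    - [[0,0,12],0,1]

```text
time_s: 15.65
eef_pos: [0.4805, 0.2556, 0.205]
tool_rot: [0.0, 1.0, -0.0, -0.0]
ft_force: [0.1, -0.3, -0.1]
finger_gap: 1.0
grip_force: 0.0
```

```bash
python3 - <<'E'
from h import *
im,p=wcap(); cv2.imwrite('pics/w9.png',cv2.resize(im[90:290,220:420],None,fx=2.5,fy=2.5)); s=manip.state(); print(s['eef_pos'],s['ft_force'])
SH['seat']=[[(31,78),(31,82)],[(25,82),(25,100)]]
print(fit(im,p,'seat',(.48,.255),0,mask=None)) if 0 else None
h,sa,v=cv2.split(cv2.cvtColor(im,cv2.COLOR_BGR2HSV))
m=(h>95)&(sa>20)&(sa<90)
print(fit(im,p,'seat',(.48,.255),0,mask=m,pad=4))
print('lid',fit(im,p,'big_lid',(.616,-.186),0) if 0 else '', fit(im,p,'small_lid',(.599,.177),0))
E
```

```text
[0.480257   0.25550088 0.20460303] [-0.68162136 -1.03721444 -0.18024567]
(array([0.48 , 0.257]), np.float64(0.939))
lid  (array([0.5985, 0.1776]), np.float64(0.916))
```

View pics/w9.png

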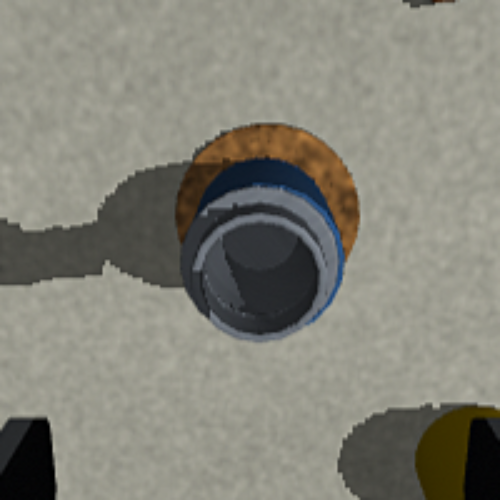

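The infuser is seated: flange at crop (262,262) on the blue rim, upright. Next is the big lid.

Call:
carry_out:
  steps:
    - [[1.6,-5.5,-1],0,1]
    - [[3.3,-11,-2],0,1]
    - [[5,-16.5,-3],0,1]
    - [[6.7,-22,-4],0,1]
    - [[8.4,-27.5,-5],0,1]

```text
time_s: 16.32
eef_pos: [0.5643, -0.021, 0.1542]
tool_rot: [0.0, 1.0, -0.0, -0.001]
ft_force: [-0.1, -0.1, -0.9]
finger_gap: 1.001
grip_force: 0.0
```

Call:
carry_out:
  steps:
    - [[1.7,-5.5,0],0,1]
    - [[3.4,-11,0],0,1]
    - [[5.15,-16.6,0],0,1]
    - [[5.15,-16.6,0],0,1]
    - [[5.15,-16.6,0],0,1]

```text
time_s: 16.95
eef_pos: [0.6156, -0.1843, 0.1542]
tool_rot: [-0.001, 1.0, -0.0, -0.001]
ft_force: [0.2, -0.3, 0.5]
finger_gap: 0.998
grip_force: 0.0
```

```bash
python3 - <<'E'
from h import *
im,p=wcap(); cv2.imwrite('pics/w10.png',im); s=manip.state(); print(s['eef_pos'],s['ft_force'])
print(fit(im,p,'big_lid',(.616,-.186),0)); 
E
```

```text
[ 0.61578641 -0.18353213  0.15473047] [-0.12110746  0.58856266  0.35075872]
(array([ 0.6162, -0.1856]), np.float64(0.942))
```

Call:
carry_out:
  steps:
    - [[0,-0.18,-5],0,0.5]
    - [[0,-0.18,-10],0,0.5]
    - [[0,-0.18,-12.5],0,0.5]
    - [[0,-0.18,-13.5],0,0.5]
    - [[0,-0.18,-13.5],0,0.5]

```text
time_s: 17.62
eef_pos: [0.6163, -0.186, 0.0209]
tool_rot: [-0.0, 1.0, 0.0, -0.0]
ft_force: [0.4, -0.2, 0.6]
finger_gap: 0.496
grip_force: 0.0
```

Call:
carry_out:
  steps:
    - [[0,0,0],0,0.1]
    - [[0,0,0],0,0]
    - [[0,0,0],0,0]
    - [[0,0,0],0,0]
    - [[0,0,0],0,0]

```text
time_s: 18.25
eef_pos: [0.6171, -0.187, 0.0223]
tool_rot: [0.0, 1.0, -0.0, 0.001]
ft_force: [0.0, 0.1, 7.2]
finger_gap: 0.179
grip_force: 58.5
```

Call:
carry_out:
  steps:
    - [[0,0,4],0,0]
    - [[0,0,9],0,0]
    - [[0,0,14],0,0]
    - [[0,0,14],0,0]
    - [[0,0,14],0,0]

```text
time_s: 18.88
eef_pos: [0.6159, -0.187, 0.1605]
tool_rot: [0.0, 1.0, -0.0, -0.0]
ft_force: [-0.3, 0.8, -0.7]
finger_gap: 0.183
grip_force: 58.8
```

```bash
python3 - <<'E'
from h import *
im,p=wcap(); cv2.imwrite('pics/w11.png',im[130:400,150:500]); s=manip.state(); print(s['eef_pos'],s['ft_force'],s['grip_force'],s['finger_gap'])
SH['disc']=[SH['big_lid'][0]]
print(fit(im,p,'disc',s['eef_pos'],s['eef_pos'][2]-.019))
E
```

```text
[ 0.61550037 -0.18696774  0.15966403] [ 0.48682405 -1.08004236 -0.13250798] 58.79419684410095 0.18237709201204297
(array([ 0.6206, -0.1858]), np.float64(0.609))
```

View pics/w11.png

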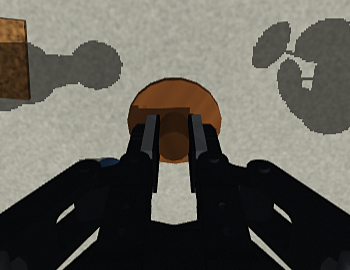

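The lid hangs level, its knob gripped at crop (173,125). I carry it to the infuser.

Call:
carry_out:
  steps:
    - [[-1.7,5.5,0],0,0]
    - [[-3.4,11,0],0,0]
    - [[-5,16.5,0],0,0]
    - [[-6.7,22,0],0,0]
    - [[-8.4,27.5,0],0,0]

```text
time_s: 19.55
eef_pos: [0.5307, 0.0895, 0.1595]
tool_rot: [0.0, 1.0, -0.0, -0.001]
ft_force: [1.0, 0.9, -0.8]
finger_gap: 0.179
grip_force: 58.8
```

Call:
carry_out:
  steps:
    - [[-1.7,5.5,0],0,0]
    - [[-3.4,11,0],0,0]
    - [[-5.15,16.8,0],0,0]
    - [[-5.15,16.8,0],0,0]
    - [[-5.15,16.8,0],0,0]

```text
time_s: 20.18
eef_pos: [0.4803, 0.2554, 0.1596]
tool_rot: [0.001, 1.0, -0.0, -0.001]
ft_force: [-0.1, -0.1, -0.2]
finger_gap: 0.18
grip_force: 58.8
```

```bash
python3 - <<'E'
from h import *
im,p=wcap(); cv2.imwrite('pics/w12.png',im[130:400,150:500]); s=manip.state(); print(s['eef_pos'],s['ft_force'],s['grip_force'],s['finger_gap'])
print([manip.state()['eef_pos'].round(4).tolist() for _ in range(2) if cams.capture('wrist') is not None])
E
```

```text
[0.48085051 0.25470728 0.15979869] [-0.00521222 -0.73437077 -0.15960106] 58.836745619773865 0.17935150957402793
[[0.4811, 0.2545, 0.16], [0.4812, 0.2545, 0.1601]]
```

Call:
carry_out:
  steps:
    - [[-0.1,0.15,-2],0,0]
    - [[-0.1,0.15,-3.5],0,0]
    - [[-0.1,0.15,-3.5],0,0]

```text
time_s: 20.7
eef_pos: [0.4788, 0.2568, 0.1238]
tool_rot: [0.001, 1.0, -0.0, -0.001]
ft_force: [-0.5, -0.1, 0.2]
finger_gap: 0.181
grip_force: 58.8
```

Call:
carry_out:
  steps:
    - [[0,0,-0.4],0,0]
    - [[0,0,-0.7],0,0]
    - [[0,0,-0.95],0,0]
    - [[0,0,-0.95],0,0]

```text
time_s: 21.2
eef_pos: [0.4796, 0.2576, 0.1161]
tool_rot: [0.0, 1.0, -0.0, -0.0]
ft_force: [-0.1, 0.3, -0.4]
finger_gap: 0.181
grip_force: 58.8
```

Call:
carry_out:
  steps:
    - [[0,0,-0.15],0,0]
    - [[0,0,-0.25],0,0]
    - [[0,0,-0.25],0,0]

```text
time_s: 21.58
eef_pos: [0.48, 0.2579, 0.1143]
tool_rot: [-0.0, 1.0, -0.0, 0.0]
ft_force: [-0.2, -0.7, 5.3]
finger_gap: 0.176
grip_force: 59.6
```

Contact came exactly at the seated height of 0.1143. I release and rise.

Call:
carry_out:
  steps:
    - [[0,0,0],0,0.5]
    - [[0,0,0],0,0.5]
    - [[0,0,0],0,0.5]
    - [[0,0,0],0,0.5]

```text
time_s: 22.08
eef_pos: [0.4796, 0.2576, 0.1136]
tool_rot: [0.0, 1.0, -0.0, -0.0]
ft_force: [0.4, 0.4, -0.9]
finger_gap: 0.504
grip_force: 0.0
```

Call:
carry_out:
  steps:
    - [[0,0,4],0,0.6]
    - [[0,0,8],0,1]
    - [[0,0,12],0,1]
    - [[0,0,12],0,1]
    - [[0,0,12],0,1]

```text
time_s: 22.7
eef_pos: [0.4795, 0.2573, 0.233]
tool_rot: [0.0, 1.0, -0.0, -0.0]
ft_force: [-0.1, -0.3, -0.2]
finger_gap: 0.998
grip_force: 0.0
```

```bash
python3 - <<'E'
from h import *
im,p=wcap(); w=im[90:310,200:440]; s=manip.state(); print(s['eef_pos'],s['ft_force'])
sc=cams.capture('scene'); c=sc[100:240,380:533]
a=cv2.resize(w,(400,367)); b=cv2.resize(c,(400,366)); cv2.imwrite('pics/w13.png',np.hstack([a,b[:366] if b.shape[0]==367 else cv2.resize(b,(400,367))]))
print('lid',fit(im,p,'big_lid',(.48,.257),.092))
E
```

```text
[0.47925257 0.2571999  0.23257363] [ 0.34090894 -0.99871677 -0.00534839]
lid (array([0.4819, 0.2614]), np.float64(0.81))
```

View pics/w13.png

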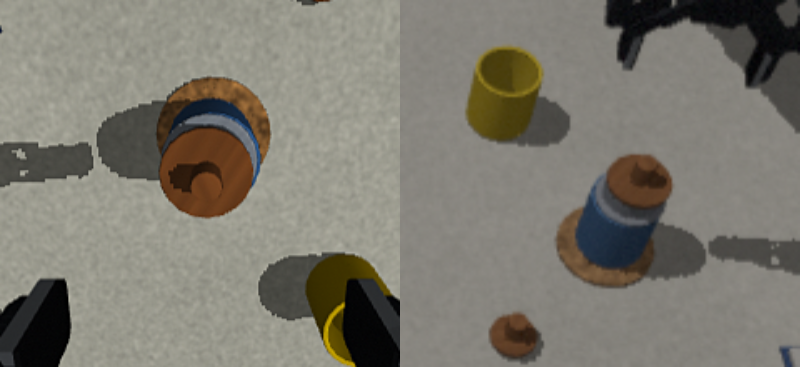

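The stack is complete: lid at left crop (207,172), upright and level in the scene view too. Next I go to a point that shows both the square coaster and the small cup.

Call:
carry_out:
  steps:
    - [[1.6,-5.9,0],0,1]
    - [[3.2,-11.8,0],0,1]
    - [[4.8,-17.7,0],0,1]
    - [[6.4,-23.6,0],0,1]
    - [[8,-29.5,0],0,1]

```text
time_s: 23.42
eef_pos: [0.5595, -0.0395, 0.2328]
tool_rot: [0.0, 1.0, -0.0, -0.001]
ft_force: [1.2, -0.7, -0.5]
finger_gap: 0.998
grip_force: 0.0
```

Call:
carry_out:
  steps:
    - [[0,0,0],0,1]
    - [[0,0,0],0,1]

```text
time_s: 23.68
eef_pos: [0.5592, -0.0368, 0.2328]
tool_rot: [-0.0, 1.0, -0.0, -0.001]
ft_force: [0.5, 0.5, -0.7]
finger_gap: 1.002
grip_force: 0.0
```

```bash
cat >> h.py <<'E'
def square(im,p,xy):
    m=colour(im,'c').astype(np.uint8); m=cv2.morphologyEx(m,cv2.MORPH_CLOSE,np.ones((5,5)))
    X=np.array([[xy[0]+.07*np.cos(a),xy[1]+.07*np.sin(a),.006] for a in A]); w=np.zeros_like(m)
    cv2.fillConvexPoly(w,cv2.convexHull(projp(p,X).round().astype(np.int32)),1); m*=w
    c=max(cv2.findContours(m,0,1)[0],key=cv2.contourArea)[:,0].astype(float)
    W=np.array([atp(p,u,.006)[:2] for u in c],np.float32)
    return cv2.minAreaRect(W*1000)
E
python3 - <<'E'
from h import *
im,p=wcap(); cv2.imwrite('pics/w14.png',im); s=manip.state(); print(s['eef_pos'],s['ft_force'])
print('sq',square(im,p,(.615,.018))); print(fit(im,p,'small_cup',(.466,-.107)))
t=cv2.imread('pics/top0.png'); print('sq top',square(t,cams.camera_params('top'),(.615,.018)))
E
```

```text
[ 0.55926836 -0.03594637  0.23311056] [-0.769462    0.7514327   0.14763254]
sq ((614.586669921875, 18.341259002685547), (89.67491912841797, 89.2823486328125), 84.17301940917969)
(array([ 0.4658, -0.107 ]), np.float64(0.901))
sq top ((614.6942138671875, 17.06908416748047), (89.33010864257812, 89.2557144165039), 84.43108367919922)
```

View pics/w14.png

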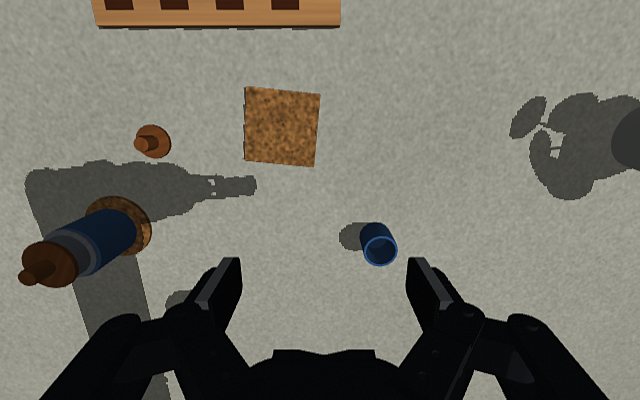

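The square coaster is at (282,127), centre (0.6146, 0.018), and the small cup at (379,247). That was my last picture view, so from here I use numbers only.

Call:
carry_out:
  steps:
    - [[-4.5,-3.5,-1],0,1]
    - [[-9.35,-7.1,-2],0,1]
    - [[-9.35,-7.1,-8],0,1]
    - [[-9.35,-7.1,-8],0,1]
    - [[-9.35,-7.1,-8],0,1]

```text
time_s: 24.35
eef_pos: [0.4673, -0.1069, 0.1553]
tool_rot: [-0.0, 1.0, 0.001, 0.001]
ft_force: [0.1, 0.9, -0.0]
finger_gap: 0.999
grip_force: 0.0
```

```bash
python3 - <<'E'
from h import *
im,p=wcap(); s=manip.state(); print(s['eef_pos'],s['ft_force'])
print(fit(im,p,'small_cup',(.466,-.107)))
E
```

```text
[ 0.46775233 -0.10715942  0.15560193] [ 0.3617313  -0.12911438 -0.24144107]
(array([ 0.4662, -0.1069]), np.float64(0.924))
```

Call:
carry_out:
  steps:
    - [[-0.15,0,-5],0,1]
    - [[-0.15,0,-10],0,1]
    - [[-0.15,0,-13],0,0.8]
    - [[-0.15,0,-14],0,0.7]
    - [[-0.15,0,-14],0,0.7]

```text
time_s: 25.02
eef_pos: [0.4658, -0.1081, 0.0147]
tool_rot: [-0.0, 1.0, 0.0, 0.001]
ft_force: [-0.2, -0.4, 1.1]
finger_gap: 0.702
grip_force: 0.0
```

Call:
carry_out:
  steps:
    - [[0,0,0],0,0.4]
    - [[0,0,0],0,0.3]
    - [[0,0,0],0,0.3]
    - [[0,0,0],0,0.3]
    - [[0,0,0],0,0.3]

```text
time_s: 25.65
eef_pos: [0.4662, -0.1086, 0.0155]
tool_rot: [0.001, 1.0, -0.0, 0.002]
ft_force: [-0.3, 1.2, 6.9]
finger_gap: 0.489
grip_force: 61.3
```

Call:
carry_out:
  steps:
    - [[0,0,3],0,0.3]
    - [[0,0,6],0,0.3]
    - [[0,0,6],0,0.3]
    - [[0,0,6],0,0.3]

```text
time_s: 26.15
eef_pos: [0.4644, -0.1086, 0.0736]
tool_rot: [0.0, 1.0, -0.0, 0.0]
ft_force: [-1.0, -0.3, -1.1]
finger_gap: 0.488
grip_force: 61.1
```

```bash
python3 - <<'E'
from h import *
im,p=wcap(); s=manip.state(); print(s['eef_pos'],s['ft_force'],s['finger_gap'],s['grip_force'])
print(fit(im,p,'small_cup',s['eef_pos'],s['eef_pos'][2]-.0155))
E
```

```text
[ 0.46412471 -0.10844523  0.07312359] [-0.14162686 -0.2736402  -1.66719265] 0.492239106801068 61.062460681423545
(array([ 0.4633, -0.1078]), np.float64(0.848))
```

Call:
carry_out:
  steps:
    - [[4,3.3,0],0,0.3]
    - [[8,6.6,0],0,0.3]
    - [[12,10,0],0,0.3]
    - [[15.05,12.6,0],0,0.3]
    - [[15.05,12.6,0],0,0.3]

```text
time_s: 26.82
eef_pos: [0.6158, 0.0212, 0.0722]
tool_rot: [-0.001, 1.0, 0.002, -0.001]
ft_force: [-0.3, -0.1, -1.5]
finger_gap: 0.489
grip_force: 61.2
```

Call:
carry_out:
  steps:
    - [[0,0,-2],0,0.3]
    - [[0,0,-4],0,0.3]
    - [[0,0,-4],0,0.3]
    - [[0,0,-4],0,0.3]

```text
time_s: 27.32
eef_pos: [0.6151, 0.0172, 0.0338]
tool_rot: [0.0, 1.0, -0.001, -0.0]
ft_force: [0.9, 0.2, -1.3]
finger_gap: 0.49
grip_force: 61.2
```

```bash
python3 - <<'E'
from h import *
im,p=wcap(); s=manip.state(); print(s['eef_pos'],s['ft_force'],s['finger_gap'],s['grip_force'])
print(fit(im,p,'small_cup',s['eef_pos'],s['eef_pos'][2]-.0155))
E
```

```text
[0.61541458 0.01739237 0.03419979] [-0.27249003 -0.46175153 -1.13858105] 0.49400320711417045 61.23960055410862
(array([0.616 , 0.0186]), np.float64(0.903))
```

Call:
carry_out:
  steps:
    - [[0,0,-0.6],0,0.3]
    - [[0,0,-1.1],0,0.3]
    - [[0,0,-1.25],0,0.3]
    - [[0,0,-1.25],0,0.3]

```text
time_s: 27.88
eef_pos: [0.615, 0.0175, 0.0216]
tool_rot: [0.0, 1.0, -0.0, -0.0]
ft_force: [-2.9, -1.0, 5.4]
finger_gap: 0.491
grip_force: 62.0
```

Call:
carry_out:
  steps:
    - [[0,0,0],0,0.8]
    - [[0,0,0],0,0.8]
    - [[0,0,0],0,0.8]
    - [[0,0,0],0,0.8]

```text
time_s: 28.38
eef_pos: [0.6152, 0.0176, 0.0212]
tool_rot: [0.0, 1.0, -0.0, -0.0]
ft_force: [0.4, -0.2, -0.6]
finger_gap: 0.798
grip_force: 0.0
```

Call:
carry_out:
  steps:
    - [[0,0,4],0,0.9]
    - [[0,0,9],0,1]
    - [[0,0,14],0,1]
    - [[0,0,14],0,1]
    - [[0,0,14],0,1]

```text
time_s: 29.0
eef_pos: [0.6149, 0.0174, 0.1607]
tool_rot: [0.0, 1.0, -0.0, -0.0]
ft_force: [0.4, -0.1, -0.3]
finger_gap: 1.004
grip_force: 0.0
```

```bash
python3 - <<'E'
from h import *
im,p=wcap(); s=manip.state(); print(s['eef_pos'],s['ft_force'])
print('cup',fit(im,p,'small_cup',(.615,.018),.006),'sq',square(im,p,(.615,.018)),'lid',fit(im,p,'small_lid',(.5985,.1777)))
P=cams.camera_params('top'); t=cams.capture('top'); print(square(t,P,(.615,.018)))
try: print(fit(t,P,'small_cup',(.615,.018),.006))
except Exception as e: print(e)
E
```

```text
[0.61454239 0.01741106 0.16001908] [ 0.13933297 -1.17233182 -0.51358005]
cup (array([0.6151, 0.0192]), np.float64(0.916)) sq ((614.803955078125, 18.199905395507812), (89.44568634033203, 89.39593505859375), 84.14134216308594) lid (array([0.5985, 0.1777]), np.float64(0.924))Traceback (most recent call last):
  File "<stdin>", line 4, in <module>
  File "h.py", line 57, in square
    c=max(cv2.findContours(m,0,1)[0],key=cv2.contourArea)[:,0].astype(float)
      ~~~^^^^^^^^^^^^^^^^^^^^^^^^^^^^^^^^^^^^^^^^^^^^^^^^
ValueError: max() iterable argument is empty
```

Call:
carry_out:
  steps:
    - [[-0.5,5.5,0],0,1]
    - [[-1,11,0],0,0.8]
    - [[-1.6,16,0],0,0.5]
    - [[-1.6,16,0],0,0.5]
    - [[-1.6,16,0],0,0.5]

```text
time_s: 29.72
eef_pos: [0.5989, 0.1768, 0.1601]
tool_rot: [0.0, 1.0, -0.0, -0.001]
ft_force: [0.1, 0.5, 0.4]
finger_gap: 0.502
grip_force: 0.0
```

```bash
python3 - <<'E'
from h import *
im,p=wcap(); s=manip.state(); print(s['eef_pos'],s['ft_force'])
print('lid',fit(im,p,'small_lid',(.5985,.1777)))
E
```

```text
[0.59928925 0.17602287 0.1602455 ] [ 0.29967423 -0.01826127 -0.51753377]
lid (array([0.599 , 0.1772]), np.float64(0.924))
```

Call:
carry_out:
  steps:
    - [[0,0.1,-5],0,0.5]
    - [[0,0.1,-10],0,0.5]
    - [[0,0.1,-13],0,0.5]
    - [[0,0.1,-14],0,0.5]
    - [[0,0.1,-14],0,0.5]

```text
time_s: 30.4
eef_pos: [0.5995, 0.1778, 0.0213]
tool_rot: [0.0, 1.0, -0.001, -0.0]
ft_force: [-0.9, -0.7, 0.1]
finger_gap: 0.497
grip_force: 0.0
```

Call:
carry_out:
  steps:
    - [[0,0,0],0,0.1]
    - [[0,0,0],0,0]
    - [[0,0,0],0,0]
    - [[0,0,0],0,0]
    - [[0,0,0],0,0]

```text
time_s: 31.02
eef_pos: [0.6002, 0.1788, 0.0226]
tool_rot: [-0.0, 1.0, -0.0, 0.001]
ft_force: [-0.8, -0.5, 6.5]
finger_gap: 0.175
grip_force: 58.1
```

Call:
carry_out:
  steps:
    - [[0,0,4],0,0]
    - [[0,0,8],0,0]
    - [[0,0,8],0,0]
    - [[0,0,8],0,0]

```text
time_s: 31.52
eef_pos: [0.5989, 0.1783, 0.1007]
tool_rot: [0.0, 1.0, -0.0, -0.0]
ft_force: [-0.1, 0.1, -0.4]
finger_gap: 0.182
grip_force: 58.2
```

Call:
carry_out:
  steps:
    - [[0.5,-5.5,0],0,0]
    - [[1,-11,0],0,0]
    - [[1.65,-16,0],0,0]
    - [[1.65,-16,0],0,0]
    - [[1.65,-16,0],0,0]

```text
time_s: 32.15
eef_pos: [0.6149, 0.019, 0.1001]
tool_rot: [-0.0, 1.0, -0.0, -0.001]
ft_force: [0.6, -0.7, 0.5]
finger_gap: 0.181
grip_force: 58.2
```

Call:
carry_out:
  steps:
    - [[0,0,-1],0,0]
    - [[0,0,-1.5],0,0]
    - [[0,0,-1.5],0,0]

```text
time_s: 32.52
eef_pos: [0.6151, 0.0192, 0.0854]
tool_rot: [-0.0, 1.0, 0.0, -0.001]
ft_force: [-0.7, -0.1, -0.2]
finger_gap: 0.181
grip_force: 58.2
```

Call:
carry_out:
  steps:
    - [[0.05,-0.08,-0.3],0,0]
    - [[0.05,-0.08,-0.7],0,0]
    - [[0.05,-0.08,-1.1],0,0]
    - [[0.05,-0.08,-1.35],0,0]
    - [[0.05,-0.08,-1.35],0,0]

```text
time_s: 33.15
eef_pos: [0.616, 0.0178, 0.0725]
tool_rot: [0.0, 1.0, -0.0, -0.0]
ft_force: [0.2, -0.8, 0.0]
finger_gap: 0.182
grip_force: 58.2
```

Call:
carry_out:
  steps:
    - [[0,0,-0.1],0,0]
    - [[0,0,-0.2],0,0]
    - [[0,0,-0.2],0,0]

```text
time_s: 33.52
eef_pos: [0.6165, 0.018, 0.0712]
tool_rot: [-0.0, 1.0, -0.0, 0.0]
ft_force: [-1.0, 0.7, 4.2]
finger_gap: 0.18
grip_force: 58.7
```

Contact is at the seated height. I release, back off and check with numbers.

Call:
carry_out:
  steps:
    - [[0,0,0],0,0.5]
    - [[0,0,0],0,0.5]
    - [[0,0,0],0,0.5]
    - [[0,0,0],0,0.5]

```text
time_s: 34.02
eef_pos: [0.6161, 0.0178, 0.0706]
tool_rot: [0.0, 1.0, -0.0, -0.0]
ft_force: [0.7, -0.2, 0.1]
finger_gap: 0.5
grip_force: 0.0
```

Call:
carry_out:
  steps:
    - [[0,0,4],0,0.5]
    - [[0,0,9],0,0.7]
    - [[0,0,14],0,1]
    - [[0,0,14],0,1]
    - [[0,0,14],0,1]

```text
time_s: 34.65
eef_pos: [0.6159, 0.0176, 0.2102]
tool_rot: [0.0, 1.0, -0.0, -0.0]
ft_force: [-0.6, 0.1, -0.2]
finger_gap: 1.001
grip_force: 0.0
```

```bash
python3 - <<'E'
from h import *
im,p=wcap(); s=manip.state(); print(s['time_s'],s['eef_pos'],s['ft_force'])
h,sa,v=cv2.split(cv2.cvtColor(im,cv2.COLOR_BGR2HSV))
print('cup+lid wooden/blue pixels', colour(im,'small_cup').sum())
X=lambda x,y,z:tuple(cv2.cvtColor(im,cv2.COLOR_BGR2HSV)[tuple(projp(p,np.array([[x,y,z]]))[0].round().astype(int)[::-1])])
# saturation/hue mask of smooth wood vs cork: compare local lid silhouette at seated height
c=cams.capture('scene'); P=cams.camera_params('scene')
SH['lidcup']=[[(22,6),(22,56)],[(21,56),(21,62)],SH['small_lid'][1] and [(9,62),(9,82),(5,86)]]
SH['stack']=[[(32,6),(32,78)],[(31,78),(31,82)],[(25,82),(25,100)],[(28,100),(28,106)],[(9,106),(9,126),(5,130)]]
for nm,xy in (('lidcup',(.615,.018)),('stack',(.480,.256))):
    for I,Q,t in ((im,p,'wrist'),(c,P,'scene')):
        r=render(Q,nm,xy,0)>.5; m=colour(I,'small_cup')|colour(I,'c')|((cv2.cvtColor(I,cv2.COLOR_BGR2HSV)[...,0]>95)&(cv2.cvtColor(I,cv2.COLOR_BGR2HSV)[...,1]>20)); print(nm,t,(r&m).sum()/max(r.sum(),1))
# wooden knob: detect via recogniser
for cam,Q in (('wrist',p),('scene',P)):
    for n,z in (('small_lid',.07),('big_lid',.115)):
        print(cam,n,[(atp(Q,r['centre'],z).round(3).tolist(),round(r['confidence'],2)) for r in spotter.recognise(cam,n)])
print('plant',[(np.round(r['centre']).tolist(),round(r['confidence'],2)) for r in spotter.recognise('scene','plant')],'king',[(np.round(r['centre']).tolist(),round(r['confidence'],2)) for r in spotter.recognise('scene','king')])
# tilt check: knob edge (dark/light) via disc ellipse of smooth wood
m=((h<14)&(sa>120)).astype(np.uint8); SH['sl']=[[(21,56),(21,62)],[(9,62),(9,82),(5,86)]]
print('lid fit',fit(im,p,'sl',(.615,.018),0,mask=m,pad=5), 'hue lid/cork',X(.615+.015,.018,.062),X(.615+.03,.018+.03,.006))
E
```

```text
34.7 [0.61563892 0.01759588 0.20953525] [-0.47323196 -0.1962152  -0.79178457]
cup+lid wooden/blue pixels 11950
lidcup wrist 0.9925650557620818
lidcup scene 0.959349593495935
stack wrist 0.9627264883520276
stack scene 0.8567796610169491
wrist small_lid [([0.62, 0.021, 0.07], 0.69)]
wrist big_lid [([0.497, 0.254, 0.115], 0.61)]
scene small_lid [([0.618, 0.022, 0.07], 0.77)]
scene big_lid [([0.491, 0.251, 0.115], 0.71), ([0.611, -0.439, 0.115], 0.35)]
plant [([158.0, 163.0], 0.8), ([457.0, 194.0], 0.49)] king [([361.0, 288.0], 0.58), ([469.0, 170.0], 0.42)]
lid fit (array([0.615 , 0.0182]), np.float64(0.906)) hue lid/cork (np.uint8(12), np.uint8(185), np.uint8(98)) (np.uint8(15), np.uint8(160), np.uint8(121))
```

```bash
python3 -c "
from rig import manip
print(manip.hand_in())"
```

```text
the job is handed in; nothing more can be done
None
```

The tea things are laid out as asked and in the order asked, and the job was handed in at about 35 s, with the big cup about 2 mm off the round coaster's centre; the small lid's placing was checked by measurement only, since my 14 picture views were used up.

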